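# Swap the failed relay of the permeability tester

## Robot

A 7-joint arm with a two-finger parallel gripper is mounted at the origin on the work surface. World frame = base frame: x ahead of the robot, y to its left, z up, the work surface at z = 0. Lengths are in mm, angles in rad, forces in N, time in s.
With the tool pointing down it reaches from about 400 to 875 mm from the base axis. Payload 19.3 kg.
Tool frame: the origin (TCP) lies at the very end of the fingers, on their centre line; the grasp point (between the pads) lies 19 mm behind it (grip_point_offset is the z of the grasp point in the tool frame, in mm); z points along the fingers, x is the direction in which the jaws open and shut, and the axes are right-handed (so a half turn about z gives the same grasp; the last joint's range is limited). The gripper opens to 85 mm and grips with 20 to 120 N. Pads are 22 mm wide; open, the fingers measure 114 mm over their backs; the gripper's body (76 mm by 85 mm) begins 54 mm behind the grasp point. The pads swing forward as they close: fully open they stand 13 mm farther back than shut.
Start: joints at [1.143, 0.521, -0.036, 1.599, 0.021, 1.021, -0.113], TCP at [218.856, -585.42, 231.291] pointing down, gripper open.
Joint ranges: [-2.91, 2.91], [-0.3, 2.13], [-1.5, 1.42], [0.17, 2.43], [-1.26, 4.41], [0.16, 1.93], [-2.52, 2.52]. Speed limits (rad/s): [1.89, 1.89, 2.39, 2.39, 3.01, 3.01, 3.01].

## Interface

Orientations are given as a 3x3 rotation matrix whose columns are the frame's x, y, z axes.
In Python, from workcell import movep, movel, goto_joints, open_gripper, clamp, wait, inverse_kinematics, read_state, camera, PlanningError, finish_job, grip_point_offset gives the robot as it stands. Calls block until the motion is done:
- movep(position, orientation): joint-space move of the TCP to a pose.
- movel(position, frame=None, max_speed=150, guard=None): straight line of the TCP; frame=None keeps the orientation; max_speed is the mean speed in mm/s. With guard (N) it stops when the force on the tool has changed by that much, and returns True; else False.
- goto_joints(angles): joint-space move.
- open_gripper() and clamp(): open the fingers fully, or close them until they stop; the grip force is fixed at half the most.
- wait(seconds).
- inverse_kinematics(position, orientation): joint angles nearest the present ones, or None.
- read_state(): the state.
- camera(name): name is "scene" or "top"; returns a dict with "image" (400x640x3 uint8, blue, green, red), "range_z" (400x640 float32, mm along the optical axis (not along the pixel's ray), 0 where there is no reading), "fx", "fy", "cx", "cy" (pixels), "dist_coeffs" ([k1, k2, p1, p2, k3] as OpenCV has them; the pictures are not rectified), "cam_to_world" (4x4, takes a point from camera to world coordinates). Camera axes: x right, y up, looking along -z (the intrinsics and any distortion apply to the point x, -y, -z); pixel columns grow to the right and rows downward; lengths in mm; the calibration is good to about 2 mm. A picture is of the moment at which its call begins.
A pose or a line that the arm cannot do raises PlanningError and nothing moves.
- finish_job(): hands the job in, once; it reports no verdict.
The state is a dict: "time": time; "qpos": joint angles; "qvel": joint speeds; "joint_efforts": joint torques, N m; "eef_pos": TCP position; "tool_rot": TCP orientation; "ft_force": force on the tool from outside, world axes, zero at the start; "torque": the same for the moment, N m; "finger_gap": finger opening in mm.
Only numpy, scipy, OpenCV 4.12 (cv2) and the standard library are available. Lean on these libraries where they do the work, as an engineer would, in place of code of your own. Each camera call takes 0.05 s, during which the arm holds its last target. There are 200 camera calls.

## Task

The large relay standing in the relay base has failed: pull it out and put it in the deep steel scrap tray. Then take the large spare relay from the shallow spares tray and plug it into the emptied socket until it is fully home. Leave the two small relays, the wrench and the flange nut where they are.

Things in the scene. Friction and masses are not known exactly. Their poses are not given: they have to be found in the camera images.
- relay_base: Fixed grey relay base on the blue bench top, a block 90 (x) x 160 (y) x 30 (z) mm with two rows of brass screw heads on top along its long edges (x = +-36 mm). Origin: centre of its underside, on the bench; z up. Its top has two blind sockets 19 mm deep: the large rectangular one centred at y = +36 mm, the small square one (20 x 20 mm) at y = -42 mm. Position and yaw vary.
- socket (a point): Centre of the mouth of the large rectangular socket, in the plane of the base's top (30 mm above the bench). Axes as those of relay_base; the hole is 22 mm along x, 38 mm along y, 19 mm deep, sharp-edged. It holds old_relay at the start.
- old_relay: The failed large relay, seated in the large socket: a white case with black lower rim, 28 (x) x 44 (y) x 52 (z) mm, above a black plug 20 x 36 x 16 mm. Origin: centre of the plug's underside; z up towards the case, so the case reaches from z = 16 to 68 mm; total height 68 mm. When seated the case's underside rests on the base's top and the origin is 16 mm below the socket's mouth; its axes lie along those of the base. Held by a loose fit only, about 90 g (varies).
- old_middle (a point): Middle of old_relay, 36 mm above its origin along its z.
- new_relay: The large spare relay, same make, shape, size, axes and origin as old_relay (case 28 x 44 x 52 mm from z = 16 to 68 mm, plug 20 x 36 x 16 mm, whose lowest 5 mm taper by 2.5 mm on each side). Stands upright on its plug on the floor of the spares tray, at any yaw up to 0.6 rad from the tray's. The plug fits the socket with 1 mm to spare on each side, either way round (a half turn makes no difference).
- scrap_tray: Fixed empty open steel tray 130 (x) x 150 (y) x 40 (z) mm, walls and floor 4 mm thick. Origin: centre of its underside, on the bench; z up. It is on one side of the relay base, left or right, the spares tray on the other.
- spares_tray: Fixed shallow grey tray 110 (x) x 160 (y) x 12 (z) mm, walls and floor 4 mm thick, holding the two spares about 76 mm apart. Origin: centre of its underside, on the bench; z up.
- good_relay: Small relay, sound, seated in the small square socket of the base 78 mm from the large one: case 26 x 26 x 36 mm above a plug 18 x 18 x 12 mm; origin: centre of the plug's underside. To be left.
- small_spare: Small spare relay, same as good_relay, standing in the spares tray; it is not the one wanted. To be left.
- wrench: Steel open-ended wrench 200 mm long, 38 mm wide, 8 mm thick, lying on the bench beyond the relay base. Origin: its middle, on the underside; x along it. To be left.
- flange_nut: Dark steel flange nut, 54 mm across, 25 mm high, on the bench beyond the relay base. Origin: centre of its underside. To be left.
Not all that is in view belongs to the job. Leave any turquoise look-alike of the scrap_tray alone.

How it is judged (in metres and radians):
On the way, in this order (a step that is already met when the one before it is completed fails the run):
1. the failed large relay is pulled clear of the socket (z of old_relay in the frame of socket above 0.005 m), for 0.1 s.
2. the failed relay lies or stands in the scrap tray, let go (x of old_middle in the frame of scrap_tray between -0.056 and 0.056 m and y of old_middle in the frame of scrap_tray between -0.066 and 0.066 m and z of old_middle in the frame of scrap_tray between 0 and 0.055 m and linear speed of old_relay below 0.02 m/s and angular speed of old_relay below 0.3 rad/s and contact force between the fingers and old_relay below 0.1 N), for 0.2 s.
3. the large spare is plugged fully home in the large socket (z of new_relay in the frame of socket below -0.014 m and horizontal distance between new_relay and socket below 0.004 m and angle between the z axis of new_relay and the z axis of socket, either way round below 0.06 rad and angle between the x axis of new_relay and the x axis of socket, either way round below 0.12 rad), for 0.2 s.
At the end, for the whole second after the job is handed in: Spare large relay at rest in the large socket: upright within 0.06 rad, square within 0.12 rad, centred within 4 mm, origin 14 mm or more below the mouth. Failed relay at rest in the scrap tray, its middle within 56 (x), 66 (y) mm of the tray centre, under 55 mm high. Both let go (all of step 3 and linear speed of each of new_relay, old_relay below 0.02 m/s and angular speed of each of new_relay, old_relay below 0.3 rad/s and x of old_middle in the frame of scrap_tray between -0.056 and 0.056 m and y of old_middle in the frame of scrap_tray between -0.066 and 0.066 m and z of old_middle in the frame of scrap_tray between 0 and 0.055 m and contact force between the fingers and new_relay below 0.1 N); the robot touches nothing.
It fails at once if the small relay in the base moved more than 12 mm (distance of good_relay from where it was at the start of the episode above 0.012 m).
It fails at once if the small spare moved more than 30 mm (distance of small_spare from where it was at the start of the episode above 0.03 m).
It fails at once if the small spare was tipped over (angle between small_spare's own z axis and vertical above 0.7 rad).
It fails at once if the wrench moved more than 30 mm (distance of wrench from where it was at the start of the episode above 0.03 m).
It fails at once if the flange nut moved more than 30 mm (distance of flange_nut from where it was at the start of the episode above 0.03 m).
It also fails if it takes over 64 s, if anything falls off the work surface, if the arm or the gripper's body presses on something with over 40 N, if the wrist force passes 120 N, or if a joint passes its speed limit or range.

## Working session

There is one attempt and no reset: what is moved stays moved. The work goes in short steps, each a Python script; the robot and the scene stay as the last script left them, time stands still between calls to the robot, and variables do not carry over. Pictures are saved under pics/ and viewed, on a budget of 10 in all, crops included, one or two more only if the job needs it, and the job is handed in when it is done.

```bash
ls; mkdir -p pics; cat > h.py <<'E'
import numpy as np, cv2
from workcell import *
def pts(c):
    """world xyz (mm) of each pixel from depth"""
    h,w=c["range_z"].shape
    u,v=np.meshgrid(np.arange(w),np.arange(h))
    K=np.array([[c["fx"],0,c["cx"]],[0,c["fy"],c["cy"]],[0,0,1.]])
    p=cv2.undistortPoints(np.stack([u,v],-1).reshape(-1,1,2).astype(float),K,np.array(c["dist_coeffs"],float)).reshape(h,w,2)
    z=c["range_z"].astype(float)
    P=np.stack([p[...,0]*z,-p[...,1]*z,-z],-1)
    T=np.array(c["cam_to_world"]); W=P@T[:3,:3].T+T[:3,3]
    W[z==0]=np.nan
    return W
E
python3 - <<'E'
from h import *
for n in("top","scene"):
    c=camera(n); cv2.imwrite(f"pics/{n}0.png",c["image"]); np.savez(f"/tmp/{n}0.npz",**c)
    print(n,c["fx"],c["cx"],c["cy"],c["dist_coeffs"],np.round(c["cam_to_world"],3).tolist(),(c["range_z"]==0).mean())
s=read_state();print(s["tool_rot"],s["time"],grip_point_offset)
E
```

```text
pics
top 405.6082301700815 322.73723226800365 199.7115433035188 [-0.10500907  0.          0.          0.          0.        ] [[0.02, 0.997, -0.079, 436.476], [-1.0, 0.02, 0.003, -14.06], [0.005, 0.079, 0.997, 1127.503], [0.0, 0.0, 0.0, 1.0]] 0.003875
scene 429.9215425114142 321.5807537762659 200.03472050826477 [-0.04972871  0.          0.          0.          0.        ] [[-0.379, -0.733, 0.565, 1065.302], [0.925, -0.29, 0.244, 238.479], [-0.015, 0.616, 0.788, 828.278], [0.0, 0.0, 0.0, 1.0]] 0.003921875
[[ 3.50182542e-01 -9.36681385e-01 -4.13075751e-04]
 [-9.36680944e-01 -3.50182779e-01  9.11881436e-04]
 [-9.98794381e-04  6.75952256e-05 -9.99999499e-01]] 0.1 -18.700000000000003
```

View pics/top0.png

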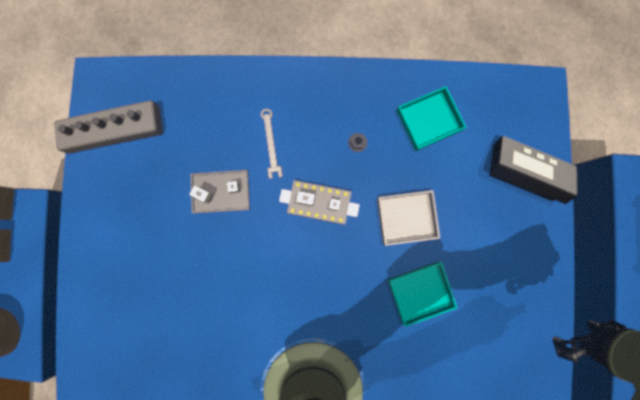

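View pics/scene0.png

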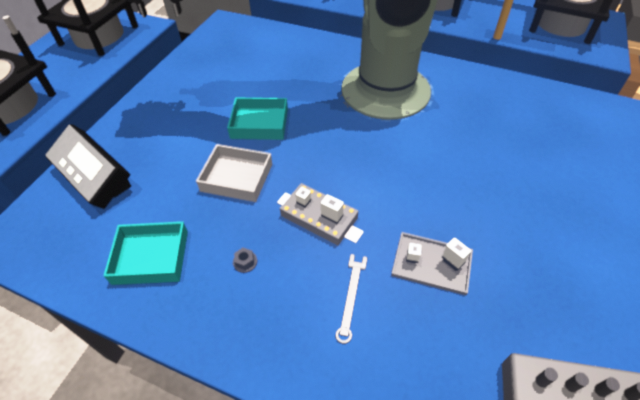

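The top view shows the relay base at (319,201), with the large relay at (306,198) and the small good relay at (335,204). The spares tray is at (219,191), with the large spare at (200,193) and the small spare at (233,186). The steel scrap tray is at (409,217), and the turquoise look-alikes are at (432,118) and (422,293). The wrench is at (270,145) and the nut at (358,142).

Candidates for the failed relay are (306,198), which is large, and (335,204), which is small. For the spare they are (200,193), large, and (233,186), small. Both choices are the larger one in each pair, and I'll check them by height.

```bash
cat > m.py <<'E'
from h import *
def blobs(W,lo,hi,xr=(330,900),yr=(-350,450),amin=6):
    m=((W[...,2]>lo)&(W[...,2]<hi)&(W[...,0]>xr[0])&(W[...,0]<xr[1])&(W[...,1]>yr[0])&(W[...,1]<yr[1])).astype(np.uint8)
    n,l,st,ce=cv2.connectedComponentsWithStats(m,connectivity=8)
    for i in range(1,n):
        if st[i,4]<amin: continue
        p=W[l==i]; r=cv2.minAreaRect(p[:,:2].astype(np.float32))
        print(" px",np.round(ce[i]),"n",st[i,4],"mean",np.round(p.mean(0),1),"rect c",np.round(r[0],1),"size",np.round(r[1],1),"ang",round(r[2],1))
E
python3 - <<'E'
from m import *
for n in("top","scene"):
    c=dict(np.load(f"/tmp/{n}0.npz")); W=pts(c)
    print(n,"bench z",np.nanmedian(W[250:300,100:250,2]) if n=="top" else np.nanmedian(W[120:180,440:520,2]))
    for lo,hi in((76,92),(66,77),(60,71),(46,58),(25,35),(1.8,14)):
        if lo>5: print((lo,hi)); blobs(W,lo,hi)
c=dict(np.load("/tmp/top0.npz"))["image"]; s=dict(np.load("/tmp/scene0.npz"))["image"]
R=lambda a,w,h:cv2.resize(a,(w,h),interpolation=cv2.INTER_CUBIC)
cv2.imwrite("pics/crop1.png",np.vstack([R(c[160:250,180:450],780,260),R(s[140:300,190:480],580,320)[:, :] if 0 else R(s[140:300,190:480],780,330)]))
E
```

```text
top bench z -0.5392603799771223
(76, 92)
 px [305. 197.] n 184 mean [524.6  28.8  81.6] rect c [524.7  28.9] size [43.9 28.2] ang 79.2
(66, 77)
 px [199. 193.] n 168 mean [531.9 309.8  71.3] rect c [532.  310.4] size [42.5 28. ] ang 62.1
 px [333. 205.] n 20 mean [508.2 -44.3  67.6] rect c [506.8 -45.1] size [12.9 15.4] ang 64.5
 px [336. 208.] n 6 mean [499.4 -54.1  66.8] rect c [499.8 -54.1] size [8.1 4.8] ang 27.0
(60, 71)
 px [195. 190.] n 36 mean [538.5 320.5  69.6] rect c [535.9 318.5] size [21.5 27.7] ang 59.8
 px [203. 195.] n 47 mean [525.6 298.1  68.2] rect c [527.1 300.5] size [21.9 27.7] ang 58.5
 px [334. 204.] n 97 mean [511.  -48.   65.5] rect c [511.4 -47.9] size [25.2 26.2] ang 79.9
(46, 58)
 px [155. 126.] n 32 mean [716.1 447.4  52.3] rect c [719.7 446.7] size [32.9  6.2] ang 2.8
 px [232. 186.] n 96 mean [554.7 225.7  51.1] rect c [554.9 226. ] size [26.4 26.3] ang 11.5
 px [207. 197.] n 13 mean [522.4 291.6  52.6] rect c [522.9 291. ] size [ 2.1 24.9] ang 62.2
(25, 35)
 px [439.  91.] n 7 mean [ 839.4 -340.    30.4] rect c [ 838.9 -339.3] size [ 0.9 18.7] ang 24.
[... 2728 characters left out ...]
size [ 50.6 157.6] ang 27.9
 px [318. 213.] n 1565 mean [531.1  -3.6  29.4] rect c [521.3  -5.7] size [161.6  92.6] ang 80.1
 px [156. 267.] n 228 mean [ 789.5 -268.8   29.9] rect c [ 778.8 -267.1] size [ 97.5 193.3] ang 67.6
 px [164. 226.] n 87 mean [ 694.6 -316.2   29.8] rect c [ 693.8 -315.6] size [ 4.9 75.3] ang 26.4
 px [242. 256.] n 157 mean [ 695.3 -111.2   26.3] rect c [ 693.9 -111.8] size [39.1 41.9] ang 68.3
 px [452. 262.] n 61 mean [546.2 310.5  30. ] rect c [545.9 310.4] size [46.2 18.3] ang 86.2
 px [413. 259.] n 33 mean [567.6 231.3  30.4] rect c [567.7 230.7] size [ 3.5 24.4] ang 11.9
 px [506. 364.] n 23 mean [720.7 447.5  30.4] rect c [720.9 447.4] size [22.2  2. ] ang 9.4
```

View pics/crop1.png

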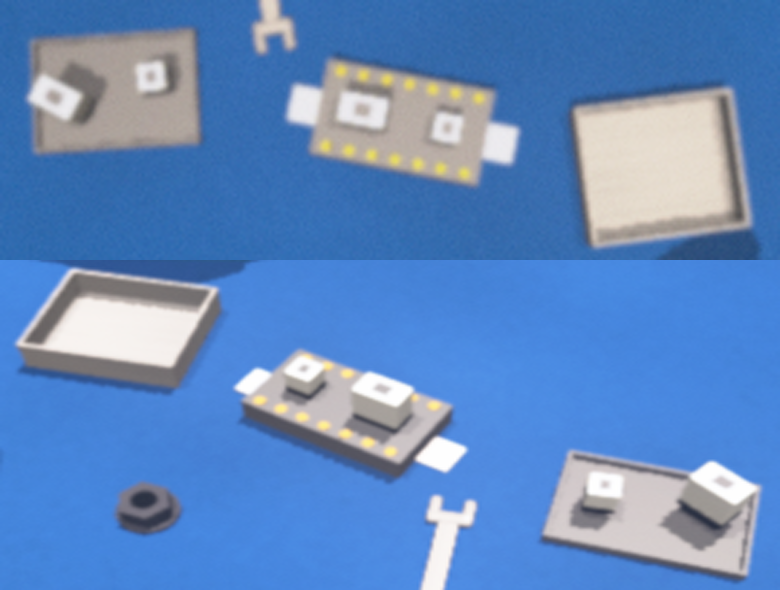

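The crop confirms both choices: the large relays have tops at 82 mm and 72 mm and measure 44x28 mm. The small ones are 26x26 mm, with tops at 66 mm and 52 mm. The two cameras agree to about 3 mm, so I'll use the mean and refine it by gripping.

```bash
cat >> h.py <<'E'
def R(deg):
    c,s=np.cos(np.radians(deg)),np.sin(np.radians(deg))
    return np.array([[c,s,0],[s,-c,0],[0,0,-1.]])
def best(p,deg):
    """the half-turn choice nearest the present joints"""
    q0=np.array(read_state()["qpos"]); o=[]
    for d in(deg,deg+180):
        q=inverse_kinematics(list(p),R(d))
        if q is not None: o.append((np.abs(np.array(q)-q0).max(),d,np.round(q,2)))
    o.sort(key=lambda a:a[0]); return o
def st(t=""):
    s=read_state(); r=np.array(s["tool_rot"])
    print(t,"t %.1f"%s["time"],"tcp",np.round(s["eef_pos"],1),"F",np.round(s["ft_force"],1),"T",np.round(s["torque"],2),"gap %.1f"%s["finger_gap"],"th %.1f"%np.degrees(np.arctan2(r[1,0],r[0,0])))
    return s
E
python3 - <<'E'
from m import *
for n in("top","scene"):
    W=pts(dict(np.load(f"/tmp/{n}0.npz")))
    m=(W[...,2]>34)&(W[...,2]<46)&(W[...,0]>410)&(W[...,0]<580)&(W[...,1]>-330)&(W[...,1]<-160)
    if n=="scene":
        u,v=np.meshgrid(range(640),range(400)); m&=(u>190)&(u<280)&(v>135)
    print(n,m.sum(),cv2.minAreaRect(W[m][:,:2].astype(np.float32)))
for p,d in(((526.5,29.5,140),80.2),((526.5,29.5,140),-9.8),((533,311,140),-27.5),((533,311,140),62.5),((498,-245,140),100)):
    print(p,best(p,d))
p=(526.5,29.5); d=best((*p,140),80.2)[0][1]
movep([*p,140],R(d)); st("above")
movel([*p,45]); st("down"); clamp(); st("clamped")
E
```

```text
top 323 ((480.173828125, -250.760009765625), (131.00494384765625, 149.95443725585938), 8.304216384887695)
scene 450 ((483.0879211425781, -249.0036163330078), (134.55030822753906, 150.1725616455078), 8.242194175720215)
(526.5, 29.5, 140) [(np.float64(0.8170214590202207), 80.2, array([ 0.42,  0.61, -0.82,  1.91,  0.58,  0.87,  0.7 ])), (np.float64(1.9485608024338068), 260.2, array([ 0.  ,  0.5 , -0.23,  1.93,  0.16,  0.73, -2.06]))]
(526.5, 29.5, 140) [(np.float64(0.9233846797734524), -9.8, array([ 0.22,  0.53, -0.52,  1.92,  0.37,  0.78, -0.68])), (np.float64(2.400282243526794), 170.2, array([-0.91,  0.91,  1.23,  1.98, -1.02,  1.06, -2.51]))]
(533, 311, 140) [(np.float64(1.4068571993834553), 152.5, array([ 0.11,  0.97, -1.28,  1.66,  0.97,  1.28,  1.29])), (np.float64(1.4909556301937115), -27.5, array([-0.1 ,  0.74, -0.81,  1.67,  0.62,  1.  , -1.6 ]))]
(533, 311, 140) [(np.float64(1.1011874365032557), 62.5, array([ 0.04,  0.86, -1.09,  1.67,  0.83,  1.15, -0.19])), (np.float64(2.1495458812459374), 242.5, array([-1.01,  0.7 ,  0.59,  1.72, -0.49,  0.87, -2.25]))]
(498, -245, 140) [(np.float64(0.9928879824189816), 280, array([ 0.41,  0.53, -0.09,  1.87,  0.07,  0.75, -1.11])), (np.float64(1.7283965587718522), 100, array([ 0.88,  0.63, -0.75,  1.84,  0.54,  0.89,  1.62]))]
above t 2.6 tcp [526.6  28.5 139.9] F [-0.4 -0.5  0.2] T [-0.03 -0.05  0.02] gap 85.5 th 80.1
down t 3.3 tcp [526.9  29.7  45.6] F [1.4 0.2 0.3] T [-0.03  0.03  0.  ] gap 85.4 th 80.2
clamped t 3.8 tcp [526.8  29.4  45.7] F [-1.6 -1.9 10.3] T [-0.16  0.47  0.  ] gap 43.2 th 80.2
```

```bash
python3 - <<'E'
from m import *
p=(526.8,29.5)
open_gripper(); st("open"); movel([*p,100]); movep([*p,100],R(-9.8)); movel([*p,45]); st("down"); clamp(); wait(.2); st("clamped")
movel([*p,70],max_speed=80); st("lift"); movel([*p,150]); st("up")
E
```

```text
open t 4.3 tcp [526.5  29.5  45. ] F [ 0.  -0.1 -0.4] T [-0.05  0.03 -0.01] gap 85.8 th 80.2
down t 6.6 tcp [526.8  29.6  45.2] F [-1.1 -0.8  0.4] T [ 0.03 -0.   -0.05] gap 85.2 th -9.8
clamped t 7.3 tcp [527.   29.4  45.5] F [-1.4 -0.3  7.7] T [-0.06  0.48 -0.03] gap 27.3 th -9.8
lift t 7.8 tcp [527.   29.4  70.5] F [-0.  -0.5 -2. ] T [-0.03 -0.02 -0.01] gap 27.3 th -9.8
up t 8.5 tcp [526.4  29.3 149.2] F [ 0.3 -0.1 -1. ] T [0.   0.   0.03] gap 27.0 th -9.8
```

```bash
python3 - <<'E'
from m import *
p=(481.6,-250); d=best((*p,150),98.3)[0][1]; print(d)
movep([*p,150],R(d)); st("above"); print("hit",movel([*p,36.5],guard=8)); st("down"); open_gripper(); wait(.3); st("open"); movel([*p,180],max_speed=250)
c=camera("scene"); blobs(pts(c),20,90,(400,570),(-330,-170),15)
t=camera("top"); 
cv2.imwrite("pics/v2.png",cv2.resize(c["image"][120:260,170:480],(775,350),interpolation=cv2.INTER_CUBIC))
E
```

```text
278.3
above t 9.6 tcp [ 482.2 -248.4  149.7] F [ 1.5 -0.3 -1.6] T [ 0.02 -0.04 -0.01] gap 27.6 th -81.5
hit True
down t 10.3 tcp [ 480.8 -248.7   35.3] F [-0.9  0.9  7.7] T [0.16 0.14 0.  ] gap 27.3 th -81.6
open t 11.2 tcp [ 480.1 -249.    34.7] F [0.1 0.  0.2] T [-0.05 -0.01  0.  ] gap 85.2 th -81.7
 px [233. 169.] n 1347 mean [ 487.3 -248.1   39.1] rect c [ 482.7 -249.1] size [135.9 150.8] ang 8.0
```

View pics/v2.png

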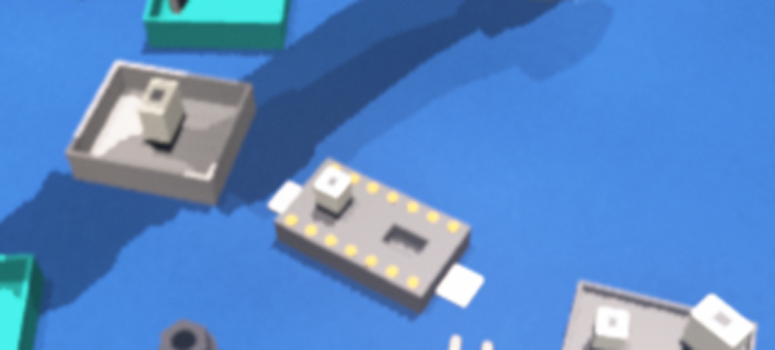

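The old relay stands in the scrap tray (crop (160,115)), and the socket is empty (crop (406,237)). Next is the spare: I'll centre it with a y-grip, then lift it with an x-grip.

```bash
python3 - <<'E'
from m import *
p=(533.,311.)
movep([*p,140],R(62.5)); movel([*p,35]); st("down"); clamp(); wait(.2); s=st("clamped y")
open_gripper(); movel([*p,95]); movep([*p,95],R(-27.5)); movel([*p,35]); st("down x"); clamp(); wait(.2); st("clamped x")
movel([*p,60],max_speed=80); st("lift"); movel([*p,150]); st("up")
c=camera("scene"); blobs(pts(c),46,58,(400,640),(180,270),15)
cv2.imwrite("pics/v3.png",cv2.resize(c["image"][120:300,330:530],(600,540),interpolation=cv2.INTER_CUBIC))
E
```

```text
down t 14.9 tcp [533.4 311.4  35.8] F [ 0.  -0.9 -0.7] T [-0.   -0.02  0.04] gap 85.7 th 62.5
clamped y t 15.6 tcp [533.3 311.1  35.7] F [-0.9 -1.2  7.4] T [-0.41  0.33  0.03] gap 43.3 th 62.5
down x t 18.5 tcp [533.1 311.2  35.3] F [-0.7 -0.3  0.8] T [-0.03 -0.04  0.02] gap 85.3 th -27.5
clamped x t 19.2 tcp [533.2 311.1  35.5] F [-1.7 -0.8  6.5] T [-0.19  0.17 -0.04] gap 27.1 th -27.5
lift t 19.7 tcp [533.2 311.   60.5] F [ 0.3  0.2 -1.9] T [-0.03 -0.01 -0.02] gap 27.4 th -27.5
up t 20.4 tcp [532.6 310.7 149.1] F [-0.   0.9 -1.2] T [-0.06 -0.01  0.04] gap 27.6 th -27.5
 px [414. 249.] n 148 mean [557.1 228.7  51.9] rect c [555.1 228.6] size [27.9 26.2] ang 10.1
```

View pics/v3.png

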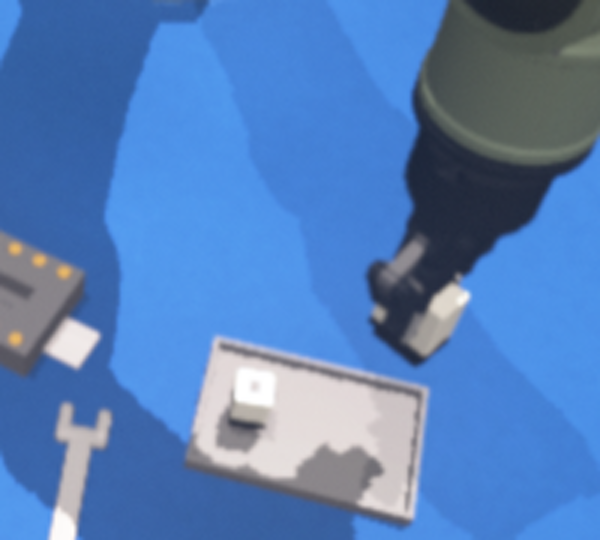

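The spare is held upright, and the small spare still stands at (253,395) in the crop. Now the insertion.

```bash
python3 - <<'E'
from m import *
p=(526.9,29.5)
movep([*p,150],R(-9.8)); movel([*p,66]); st("above"); wait(.2); st("settled")
print("hit",movel([*p,45],max_speed=25,guard=10)); st("down")
E
```

```text
above t 22.3 tcp [527.3  30.1  66.5] F [ 0.4  0.8 -0.6] T [ 0.03 -0.01 -0.02] gap 27.1 th -9.8
settled t 22.5 tcp [527.4  29.5  66.9] F [ 0.8 -1.1 -1.2] T [-0.06  0.01  0.02] gap 27.4 th -9.8
hit True
down t 23.3 tcp [526.7  29.5  45.5] F [-2.   0.6  9.4] T [-0.08  0.26 -0.04] gap 27.2 th -9.8
```

It went in on the first try. The TCP is at 45.5 mm and the expected home height is about 45.4 mm. I'll press lightly, release, retreat and check.

```bash
python3 - <<'E'
from m import *
p=(526.9,29.5)
print("hit",movel([*p,43.5],max_speed=20,guard=15)); st("press"); open_gripper(); wait(.2); st("open"); movel([*p,150]); movep([450,200,230],R(-9.8)); wait(.3); st("away")
for n in("top","scene"):
    c=camera(n); W=pts(c); print(n); blobs(W,74,92,(480,570),(-100,80)); blobs(W,60,71,(480,570),(-80,-20),20); blobs(W,60,85,(420,550),(-320,-180)); blobs(W,46,58,(500,600),(200,260),20)
    if n=="scene": cv2.imwrite("pics/v4.png",cv2.resize(c["image"][120:300,170:480],(775,450),interpolation=cv2.INTER_CUBIC))
E
```

```text
hit False
press t 23.5 tcp [526.7  29.6  45. ] F [-15.7  -1.8  45.2] T [-0.2   3.33 -0.02] gap 27.5 th -9.8
open t 24.3 tcp [526.9  29.5  43.5] F [-0.4  0.3 -0.5] T [-0.02  0.01  0.  ] gap 85.4 th -9.8
away t 26.3 tcp [450.2 199.4 229.6] F [ 0.2 -0.3 -0.4] T [ 0.   -0.01  0.02] gap 85.4 th -9.9
top
 px [305. 197.] n 183 mean [525.4  29.3  81.2] rect c [525.5  29.2] size [43.6 27.9] ang 79.8
 px [334. 204.] n 95 mean [511.1 -47.8  65.4] rect c [511.3 -47.9] size [25.3 25.8] ang 80.3
 px [411. 217.] n 191 mean [ 479.2 -248.9   71. ] rect c [ 479.3 -250.1] size [44.2 29. ] ang 8.7
 px [232. 185.] n 87 mean [555.7 225.   51.6] rect c [554.6 226. ] size [25.6 26.2] ang 10.9
scene
 px [332. 204.] n 237 mean [530.5  31.2  80.6] rect c [528.7  31.1] size [44.3 29.5] ang 79.4
 px [303. 193.] n 113 mean [515.6 -45.8  64.8] rect c [514.6 -46.2] size [25.9 26.3] ang 78.7
 px [232. 160.] n 202 mean [ 485.7 -245.6   69.6] rect c [ 483.9 -247.5] size [47.2 30. ] ang 5.6
 px [415. 249.] n 149 mean [557.1 228.7  51.9] rect c [555.2 228.4] size [28.5 26.4] ang 12.1
```

View pics/v4.png

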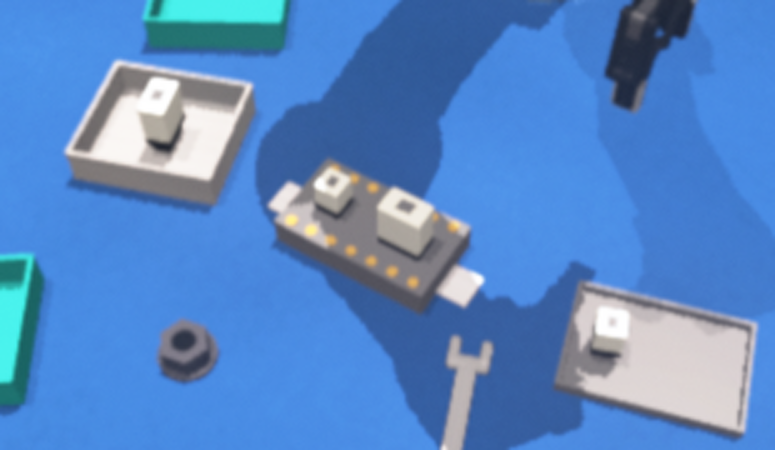

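The spare is seated at crop (405,220), with its top at 81 mm, the same height as the old relay before it. The failed relay stands in the scrap tray at (160,112), and everything else is where it was.

```bash
python3 -c "
from workcell import *
finish_job(); print(read_state()['time'])"
```

```text
the job is handed in; nothing more can be done
the job is handed in; nothing more can be done
```

I pulled the failed relay and stood it in the steel scrap tray. I then plugged the large spare into the emptied socket and handed the job in after about 26 s of robot time; no verdict is reported.

**Last checks, all passed:**
- **Spare relay:** it sits where the old one did. Its top is at about 81 mm, its centre is within about 1.5 mm of the original in both cameras, and its yaw is within about 2°. With the gripper closed on it, the TCP was at 45.0–45.5 mm, against about 45.4 mm expected when fully home.
- **Failed relay:** it stands upright within about 3 mm of the scrap tray's centre.
- **Left in place:** the two small relays measured within about 1 mm of where they started. The wrench and nut look unmoved in the picture, but I did not measure them again.
- **Robot:** it was clear of everything at hand-in.

**Disagreements:**
- **Cameras:** they differed from each other by up to 5 mm, mostly in x. I used their mean and checked it by gripping the relays along both axes.
- **Final press:** the last light press reached about 45 N at the wrist without its 15 N guard stopping it, well under the 120 N wrist limit.

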